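# Scan the unit, draw out its filter and hold it to the light panel

## Robot

A 6-joint arm with a two-finger parallel gripper is mounted at the origin on the work surface. World frame = base frame: x ahead of the robot, y to its left, z up, the work surface at z = 0. Lengths are in mm, angles in rad, forces in N, time in s.
With the tool pointing down it reaches from about 300 to 950 mm from the base axis. Payload 3.1 kg.
Tool frame: the origin (TCP) lies at the very end of the fingers, on their centre line; the grasp point (between the pads) lies 19 mm behind it; z points along the fingers, y is the line along which they close (so a half turn about z gives the same grasp; the last joint's range is limited). The gripper opens to 85 mm and grips with 20 to 120 N. Pads are 22 mm wide; open, the fingers measure 114 mm over their backs; the gripper's body (76 mm by 85 mm) begins 54 mm behind the grasp point. The pads swing forward as they close: fully open they stand 13 mm farther back than shut.
Start: joints at [-1.302, 0.308, 1.634, -0, 1.2, -0.07], TCP at [207.696, -589.487, 231.272] pointing down, gripper open.
Joint ranges: [-3.06, 3.06], [-0.79, 1.96], [0.05, 2.63], [-1.19, 4.34], [0.05, 2.64], [-2.94, 2.94]. Speed limits (rad/s): [2.79, 2.79, 3.14, 3.14, 3.14, 3.14].

## Interface

Orientations are given as a unit quaternion [w, x, y, z].
In Python, from station import r gives the robot as it stands.
- The arm moves only by the shell command python3 inch.py 'ROWS' [FORCE]. ROWS is a JSON list that holds a single list of rows (three levels of brackets), with 1 to 10 rows, each of 5 numbers: the finger opening in mm, then dx, dy, dz in cm, then a turn about the tool's z in units of 0.2 rad; each row is the pose to reach, as a shift and turn from the pose commanded when the command began, along the tool's axes at that moment; what a row does not reach only later rows make up. A row lasts 1/8 s, in which the tool goes at most 62.5 mm and 0.188 rad, less where a joint would pass 70% of its speed; a pose out of reach is approached as far as the arm can. The fingers move at their own pace and stop on an object; FORCE is the grip in N (left out, the last holds). Time passes only in rows, so rows that do not move let the fingers close. It prints the time, the measured TCP pose, the force, the opening and the grip force at its end. Input that does not fit is refused with a message, and nothing moves.
- r.get_obs(): the state, without advancing time (a new reading comes with each control period).
- r.grab_frame(name): name is "scene" or "top"; returns the picture (420x560x3 uint8, blue, green, red); there is no depth.
- r.camera_model(name): a dict with "camera_matrix" (3x3 intrinsics, pixels), "R" (3x3) and "t" (3): a world point X has camera coordinates R X + t. Camera axes: x right, y down, z forward; pixel columns grow to the right and rows downward; lengths in mm; the calibration is good to about 2 mm. A picture is of the moment at which its call begins. camera_model takes no time and is no camera call.
- r.sign_off(): hands the job in; it is judged then, once.
The state is a dict: "t": time; "q": joint angles; "dq": joint speeds; "joint_torque": joint torques, N m; "tool_pos": TCP position; "ee_rot": TCP orientation; "contact_force": force on the tool from outside, world axes, zero at the start; "moment": the same for the moment, N m; "opening": finger opening in mm; "grip_force": force on a finger pad.
Only numpy, scipy, OpenCV 4.12 (cv2) and the standard library are available. Lean on these libraries where they do the work, as an engineer would, in place of code of your own. Each camera call takes 0.05 s, during which the arm holds its last target. There are 200 camera calls.

## Task

Take the stick scanner from its cup, hold it steady for one to two seconds with its nose aimed squarely at the middle of the barcode label on the unit's sloped front, about 4 cm off, then stand it back in its cup and let go. Swing the unit's cover flap all the way back so that it stays open, draw the pleated filter plate (the one with the long grip bar) straight up out of the bay, and leave the blank plate with the round knob in its slot. Present the filter upright in front of the light panel, centred on the lit face, flat side parallel to it and about 8 cm away, and finish while still holding it there in the gripper, clear of the panel; do not disturb the collar, the fitting or the tray.

Things in the scene. Friction and masses are not known exactly. Their poses are not given: they have to be found in the camera images.
- unit: Fixed grey sheet-metal service unit, 220 mm wide along its y. Origin on the table under the centre of its filter bay; x points away from the sloped front (roughly away from the robot), z up. Bay box: x -55 to +55 mm, rim 150 mm high, 4 mm walls, covered by the flap. In front of it (x -135 to -55 mm) the body slopes at 25 degrees, 122 mm high at the bay, 85 mm at the front.
- bay (a point): Centre of the bay's floor, 40 mm above the table. Two slots at unit y -35 and +35 mm each hold one plate on edge, flat faces looking along the unit's y, either plate in either slot. Grooves are 15 mm wide for the 10 mm plates; their guide ribs (tops 110 mm above the table) stand only at the plates' ends.
- label: White barcode label, 36 mm (its x, up the slope) by 60 mm (its y), on the unit's sloped front, on the unit's +y side. Origin at its centre on the slope; its z is the outward normal, leaning 25 degrees from vertical towards the front.
- flap (a joint): Angle of the unit's aluminium cover flap, rad: 0 shut (level), grows as it opens, 1.9 at the stop (leaning back past upright). Starts shut or slightly ajar. Stiff hinge (0.3 N m friction): it stays where it is left. Flap 110 x 220 x 4 mm, 250 g.
- flap_hinge (a point): Middle of the flap's hinge line, at the far rim of the bay (unit x +55 mm, 150 mm high); the hinge runs along the unit's y.
- flap_tongue (a point): Centre of the flap's pull tongue, which sticks out 40 mm from the middle of the flap's front edge, in the flap's plane: 16 mm wide (along unit y), 8 mm thick. Moves with the flap, 132 mm from the hinge, 22 mm from the flap's edge, 4 mm above the flap's underside. Can be pinched by its sides from above; it then turns between the fingers as the flap swings.
- filter: Loose pleated filter plate in an aluminium frame, 160 g, standing on edge in one of the two slots under the flap: 84 mm (x) by 10 mm (y, its flat faces) by 75 mm high, and on its top edge a grip bar 40 mm long (x), 12 mm thick (y), 22 mm high. Origin at the centre of its lower edge, z up.
- filter_mid (a point): Centre of the filter's flat plate, 37.5 mm above its lower edge.
- filter_grip (a point): Centre of the filter's grip bar, 86 mm above its lower edge.
- blank: Loose plain steel blank plate in the other slot, same plate size, but with a round knob 14 mm across and 22 mm high on its top edge. Origin at the centre of its lower edge. Stays in place.
- scanner: Loose black stick scanner, a round rod 115 mm long, 28 mm across (26 mm over the last 20 mm at the nose), 140 g, standing nose down in its cup. Origin at the centre of the nose; its z runs from the nose up the rod, so it looks along -z.
- holder: Fixed round steel cup for the scanner: 52 mm outside, 42 mm inside, 50 mm high, inner floor 6 mm above the table; flat foot 72 mm across. Origin at the centre of its underside.
- panel: Fixed backlit inspection panel standing on the table, 180 mm wide (x), 177 mm high, 24 mm thick, with a low foot behind. Origin on the table below the lit face; its own +y points straight out of the white lit face, towards the unit's side; z up.
- panel_mid (a point): Centre of the panel's lit face (160 x 140 mm), 95 mm above the table.
- collar: Loose steel shaft collar, 60 mm across, 25 mm high, on the table; a bystander.
- fitting: Loose upright brass valve fitting, 32 mm across, 65 mm high, with a side stub; a bystander.
- tray: Loose empty blue plastic parts tray, 80 x 100 x 40 mm; a bystander.

How it is judged (in metres and radians):
On the way, in this order (a step that is already met when the one before it is completed fails the run):
1. the held scanner is aimed squarely at the label's middle (nose within 20 mm of the label's normal through its centre, 20 to 75 mm off, within 17 degrees) and kept still for 0.8 s (z of scanner in the frame of label between 0.02 and 0.075 m and x of scanner in the frame of label between -0.02 and 0.02 m and y of scanner in the frame of label between -0.02 and 0.02 m and angle between the z axis of scanner and the z axis of label, either way round below 0.3 rad and linear speed of scanner below 0.03 m/s and contact force between the fingers and scanner above 0.5 N), for 0.8 s.
2. the scanner stands in its cup again, let go (horizontal distance between scanner and holder below 0.02 m and z of scanner in the frame of holder below 0.02 m and angle between scanner's own z axis and vertical below 0.35 rad and contact force between the fingers and scanner below 0.1 N), for 0.2 s.
3. the flap is swung back past 1.4 rad (value of joint flap above 1.4 rad), for 0.2 s.
4. the filter's lower edge is drawn clear above the bay's rim, flap still open (z of filter in the frame of unit above 0.152 m and value of joint flap above 1.4 rad and contact force between the fingers and filter above 0.5 N), for 0.1 s.
At the end, for the whole second after the job is handed in: Filter held still, upright and parallel to the light panel (0.2 rad), centre 45 to 120 mm off the lit face and within 35 mm of its middle, panel and unit untouched; flap past 1.4 rad; scanner in its cup; blank plate in its slot; collar, fitting, tray within 30 mm of their start (y of filter_mid in the frame of panel between 0.045 and 0.12 m and x of filter_mid in the frame of panel between -0.035 and 0.035 m and height (world z) of filter_mid between 0.06 and 0.13 m and angle between the y axis of filter and the y axis of panel, either way round below 0.2 rad and angle between filter's own z axis and vertical below 0.2 rad and linear speed of filter below 0.03 m/s and contact force between the fingers and filter above 0.5 N and contact force between each of filter, the arm and panel below 0.05 N and contact force between each of filter, the arm and unit below 0.05 N and value of joint flap above 1.4 rad and horizontal distance between scanner and holder below 0.02 m and z of scanner in the frame of holder below 0.02 m and angle between scanner's own z axis and vertical below 0.35 rad and z of blank in the frame of unit below 0.05 m and distance of each of collar, fitting, tray from where it was at the start of the episode below 0.03 m); the arm keeps its last pose, push and grip.
It fails at once if the blank plate is pulled from its slot (z of blank in the frame of unit above 0.08 m).
It fails at once if the collar, the fitting or the tray is disturbed by more than 30 mm (distance of any of collar, fitting, tray from where it was at the start of the episode above 0.03 m).
It also fails if it takes over 72 s, if anything falls off the work surface, if the arm or the gripper's body presses on something with over 40 N, if the wrist force passes 120 N, or if a joint passes its speed limit or range.

## Working session

There is one attempt and no reset: what is moved stays moved. The work goes in short steps, Python scripts to look and compute and a shell command to move; the robot and the scene stay as the last step left them, time stands still between calls to the robot, and variables do not carry over. Pictures are saved under pics/ and viewed, at most 10 in all, crops included, and the job is handed in when it is done.

```bash
ls; mkdir -p pics
python3 - <<'E'
from station import r
import cv2,numpy as np
for n in("scene","top"):
    cv2.imwrite(f"pics/{n}0.png",r.grab_frame(n)); m=r.camera_model(n); print(n,np.round(m["camera_matrix"],1).tolist(),np.round(m["R"],3).tolist(),np.round(m["t"],1).tolist())
print(r.get_obs())
E
```

```text
inch.py
pics
station.py
  5 inch.py
  3 station.py
  8 total
scene [[510.5, 0.0, 288.8], [0.0, 510.5, 202.4], [0.0, 0.0, 1.0]] [[-0.207, 0.978, -0.005], [0.675, 0.139, -0.725], [-0.708, -0.153, -0.689]] [122.7, -314.9, 1664.0]
top [[472.4, 0.0, 284.9], [0.0, 472.4, 217.5], [0.0, 0.0, 1.0]] [[0.028, -1.0, 0.001], [-0.993, -0.028, -0.113], [0.113, 0.002, -0.994]] [6.5, 612.4, 1368.0]
{'t': 0.1, 'q': array([-1.30169815e+00,  3.08960449e-01,  1.63503336e+00,  7.29332378e-06,
        1.19970619e+00, -6.97246384e-02]), 'dq': array([ 0.0017447 , -0.00011489, -0.00335223, -0.00043937, -0.00074495,
       -0.00169656]), 'joint_torque': array([-1.16108415e-03, -4.16408265e+01, -2.77644020e+01, -1.14590548e-04,
        4.04032748e-03,  6.32878709e-06]), 'tool_pos': array([ 207.50128057, -588.76886399,  230.14777404]), 'ee_rot': array([-1.04878055e-03,  9.85683852e-01,  1.68600810e-01, -1.01483247e-04]), 'contact_force': array([0.31228795, 0.42139473, 0.11585382]), 'moment': array([-0.00732396,  0.02366691,  0.0041754 ]), 'grip_force': 0.0, 'opening': 85.3062323174351}
```

View pics/scene0.png

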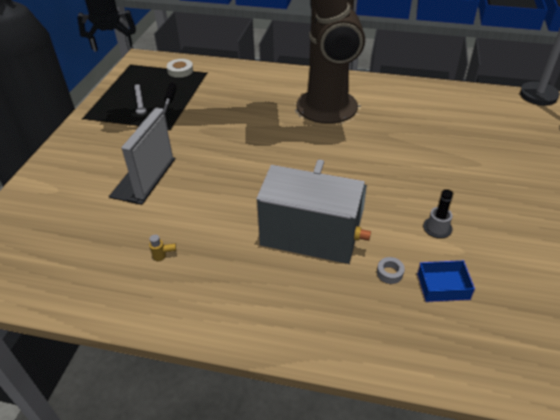

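View pics/top0.png

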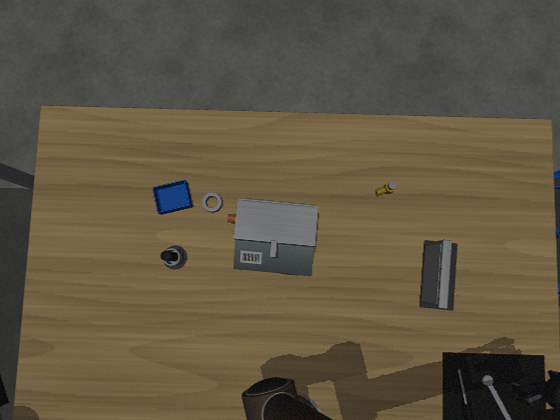

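The scene view shows the unit at about (310,215), scanner in its cup (440,215), panel (150,155), fitting (158,248), collar (390,270) and tray (445,280). The top view shows the label at (251,257), scanner (172,257), flap (277,222), tongue (274,248) and panel (440,275). I'll enlarge these.

Run:
```python
import cv2,numpy as np
s=cv2.imread("pics/scene0.png");t=cv2.imread("pics/top0.png")
def c(im,x0,y0,x1,y1,k):
    o=cv2.resize(im[y0:y1,x0:x1],None,fx=k,fy=k,interpolation=cv2.INTER_CUBIC)
    o=cv2.convertScaleAbs(o,alpha=1.4,beta=10)
    for x in range(-(-x0//10)*10,x1,10):
        cv2.line(o,((x-x0)*k,0),((x-x0)*k,6 if x%50 else 16),(0,255,255),1)
        if x%20==0: cv2.putText(o,str(x),((x-x0)*k+2,16),0,.4,(0,255,255),1)
    for y in range(-(-y0//10)*10,y1,10):
        cv2.line(o,(0,(y-y0)*k),(6 if y%50 else 16,(y-y0)*k),(0,255,255),1)
        if y%20==0: cv2.putText(o,str(y),(8,(y-y0)*k+4),0,.4,(0,255,255),1)
    return o
cv2.imwrite("pics/tc.png",c(t,150,180,330,290,4))
cv2.imwrite("pics/sc.png",c(s,250,155,460,265,3) if 0 else c(s,252,155,462,275,3)[:, :])
a=c(t,410,230,470,320,6);b=c(s,105,100,185,205,5)
h=max(a.shape[0],b.shape[0]);o=np.zeros((h,a.shape[1]+b.shape[1],3),np.uint8);o[:a.shape[0],:a.shape[1]]=a;o[:b.shape[0],a.shape[1]:]=b
cv2.imwrite("pics/pc.png",o);print(o.shape)
```

```text
(540, 760, 3)
```

View pics/tc.png

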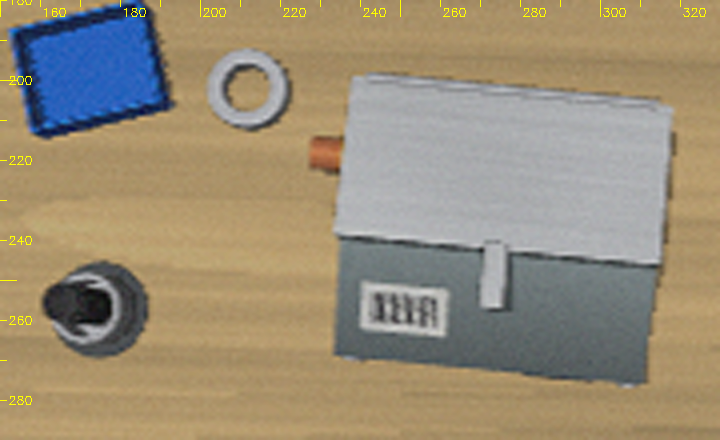

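View pics/sc.png

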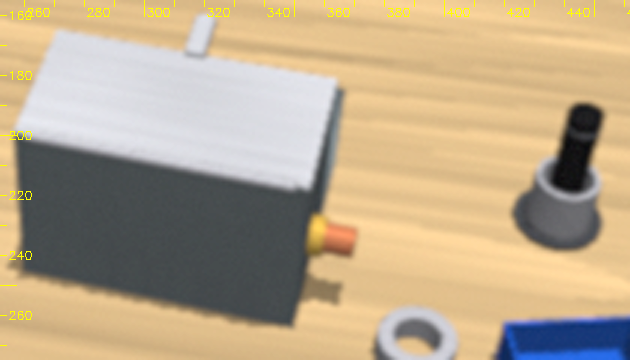

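View pics/pc.png

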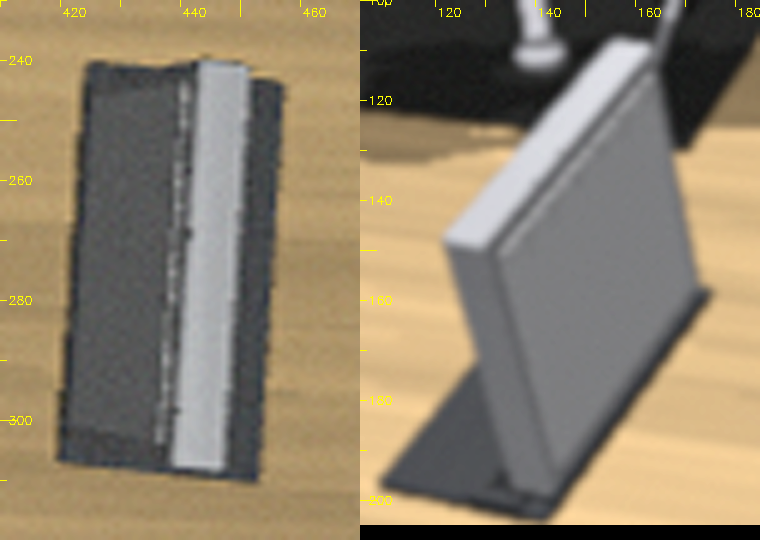

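The crops put the label centre at (251.1,257.3) in the top view and the cup foot centre at (175,257). The panel's lit face is the side facing the unit. The flap corners are readable in both views. Next I fit poses from both views together.

```bash
cat > h.py <<'E'
import numpy as np, cv2
from scipy.optimize import least_squares
from scipy.spatial.transform import Rotation as Ro
from station import r
M={n:r.camera_model(n) for n in("scene","top")}
def proj(n,X):
    m=M[n];c=np.atleast_2d(X)@np.array(m["R"]).T+m["t"];p=c@np.array(m["camera_matrix"]).T
    return p[:,:2]/p[:,2:]
def tri(px):  # {name: (u,v)}
    f=lambda X:np.concatenate([proj(n,X)[0]-p for n,p in px.items()])
    s=least_squares(f,[500,0,80]);return s.x,np.abs(s.fun).max()
def W(p,X):
    c,s=np.cos(p[3]),np.sin(p[3]);return np.asarray(X,float)@np.array([[c,s,0],[-s,c,0],[0,0,1]])+p[:3]
def tool(P,yaw=None):  # shift in current tool axes to bring TCP to P; turn so tool y is along yaw
    o=r.get_obs();q=o["ee_rot"];R=Ro.from_quat(np.r_[q[1:],q[0]]).as_matrix()
    d=R.T@(np.array(P)-o["tool_pos"])
    t=None
    if yaw is not None:
        a=R.T@[-np.sin(yaw),np.cos(yaw),0];t=np.arctan(a[1]/a[0]) if 0 else (np.arctan2(-a[0],a[1])+np.pi/2)%np.pi-np.pi/2
    return np.round(d,1),t,np.round(o["tool_pos"],1),o["q"].round(2)
E
python3 - <<'E'
from h import *
def uf(p):
    a=p[4];out=[]
    fl=lambda s,y,h=4:[55-s*np.cos(a)-h*np.sin(a)*-0,y,150+s*np.sin(a)+h*np.cos(a)]
    T=[(fl(0,110),(238.75,198.5)),(fl(0,-110),(318,206)),(fl(110,110),(234,238.3)),(fl(110,-110),(315,246.3)),
       ([-135,110,85],(233.75,268.75)),([-135,-110,85],(311.25,276)),(fl(150,0),(273.25,257))]
    S=[(fl(110,-110),(271.3,165)),(fl(110,110),(365.3,181.7)),(fl(0,-110),(258,200.7)),(fl(0,110),(354.7,217.7)),
       ([55,-110,0],(259.3,245)),([55,110,0],(349.7,263.7)),(fl(150,0),(320.3,160.7))]
    for n,L in(("top",T),("scene",S)):
        out.append(proj(n,W(p,[x[0] for x in L]))-[x[1] for x in L])
    return np.concatenate(out).ravel()
s=least_squares(uf,[500,0,0,-.1,0.05],loss="soft_l1");u=s.x;print("unit",u.round(3));print(uf(u).reshape(-1,2).round(1).tolist())
def pf(p):
    S=[([90,0,177],(132,150.4)),([-90,0,177],(164,113.6)),([-90,0,0],(172.4,157.4)),([90,0,0],(143.4,198.4))]
    T=[([90,0,177],(443.3,240.3)),([-90,0,177],(438.7,307.7))]
    S=[([x[0],x[1],x[2]],q) for x,q in S]
    return np.concatenate([proj(n,W(p,[x[0] for x in L]))-[x[1] for x in L] for n,L in(("top",T),("scene",S))]).ravel()
best=least_squares(pf,[450,-450,0,1.57-1.57+.05]);p=best.x;print("panel",p.round(3));print(pf(p).reshape(-1,2).round(1).tolist())
# label: top ray onto slope, in unit frame
f=lambda v:(proj("top",W(u,[-55+v[0],v[1],122+v[0]*np.tan(np.radians(25))]))[0]-(251.1,257.3))
l=least_squares(f,[-40,60]).x;L=np.array([-55+l[0],l[1],122+l[0]*np.tan(np.radians(25))]);print("label unit",L.round(1),"world",W(u,L).round(1))
for k,d in dict(foot=dict(scene=(437.7,226.7),top=(175.2,257.4)),rim=dict(scene=(441,214.3),top=(172.2,256.3)),rodtop=dict(scene=(447.7,192.2),top=(164.3,256))).items(): print(k,*tri(d))
np.save("u.npy",u);np.save("p.npy",p)
E
```

```text
unit [ 5.84078e+02  4.78180e+01 -2.03200e+00 -6.10000e-02  9.10000e-02]
[[-1.3, 0.6], [-0.3, 0.2], [-1.0, 0.4], [-0.3, -0.3], [-0.6, 0.1], [-0.7, -0.2], [-0.8, 0.1], [-1.1, -0.0], [-1.5, -0.5], [-2.2, -1.6], [0.2, 0.0], [-0.4, 0.8], [-0.4, 0.7], [-0.2, 0.4]]
panel [ 4.56182e+02 -3.91549e+02 -3.25100e+00 -6.60000e-02]
[[-0.8, 0.4], [-0.0, 1.4], [-2.3, -1.4], [-1.0, -5.1], [1.4, 3.6], [1.1, 4.3]]
label unit [-98.3  61.3 101.8] world [489.7 115.   99.8]
foot [485.61575917 352.467983     2.38188184] 0.7833572154602564
rim [487.54162239 351.36001629  47.36514601] 0.9332618752146971
rodtop [485.9963317  354.00078937 118.84733952] 0.16541879549117766
```

Run:
```python
from h import *
u=np.load("u.npy");print(*tool([486,352,200],u[3]))
# refit panel with z=0, free slab bottom
def pf(v):
    p=np.r_[v[:2],0,v[2]];b=v[3]
    S=[([90,0,177],(132,150.4)),([-90,0,177],(164,113.6)),([-90,0,b],(172.4,157.4)),([90,0,b],(143.4,198.4))]
    T=[([90,0,177],(443.3,240.3)),([-90,0,177],(438.7,307.7)),([-90,-24,177],(447,308.2)),([90,-24,177],(451.3,241))]
    return np.concatenate([proj(n,W(p,[x[0] for x in L]))-[x[1] for x in L] for n,L in(("top",T),("scene",S))]).ravel()
s=least_squares(pf,[450,-450,-.05,10],loss="soft_l1");print(s.x.round(3),pf(s.x).reshape(-1,2).round(1).tolist())
```

```text
[ 575.3 -794.7   31.9] 0.39973445980195876 [ 207.5 -588.8  230.1] [-1.3   0.31  1.64  0.    1.2  -0.07]
[ 4.59508e+02 -3.89222e+02 -6.80000e-02  1.45360e+01] [[-1.2, -1.0], [-0.6, 0.2], [0.2, 0.6], [-0.2, -0.8], [-2.4, -1.6], [-0.7, -5.3], [0.8, -0.4], [-0.0, 0.3]]
```

The manual's scale: shifts go in cm and turns go in units of 0.2 rad. Converting my numbers, -795 mm is -79.5, 575 mm is 57.5, 0.4 rad is 2.

```bash
python3 inch.py '[[[70, 57.5, -79.5, 0, 2], [70, 57.5, -79.5, 0, 2], [70, 57.5, -79.5, 0, 2], [70, 57.5, -79.5, 0, 2], [70, 57.5, -79.5, 0, 2], [70, 57.5, -79.5, 0, 2], [70, 57.5, -79.5, 0, 2], [70, 57.5, -79.5, 0, 2], [70, 57.5, -79.5, 0, 2], [70, 57.5, -79.5, 0, 2]]]' 30; python3 -c "
from h import *;u=np.load('u.npy');print(*tool([486,352,200],u[3]))"
```

```text
t: 1.35
tool_pos: [384.9, 11.9, 231.4]
ee_rot: [0.0, 1.0, -0.031, 0.001]
contact_force: [0.8, -0.7, 0.6]
opening: 70.3
grip_force: 0.0
[  80.  -345.7   31.4] -0.0002893358502484844 [384.9  11.9 231.4] [-0.08 -0.18  2.16 -0.    1.17  1.55]
```

```bash
python3 inch.py '[[[70, 8, -34.6, 0, 0], [70, 8, -34.6, 0, 0], [70, 8, -34.6, 0, 0], [70, 8, -34.6, 0, 0], [70, 8, -34.6, 0, 0], [70, 8, -34.6, 3, 0], [70, 8, -34.6, 6, 0], [60, 8, -34.6, 6, 0], [60, 8, -34.6, 6, 0]]]' 30
python3 - <<'E'
from h import *;u=np.load('u.npy');print(*tool([486,352,77],u[3]))
a=[cv2.resize(r.grab_frame("top")[215:300,130:220],None,fx=4.2,fy=4.2,interpolation=2),cv2.resize(r.grab_frame("scene")[160:245,400:490],None,fx=4.2,fy=4.2,interpolation=2)]
cv2.imwrite("pics/g.png",np.hstack(a))
E
```

```text
t: 2.48
tool_pos: [486.1, 350.1, 171.9]
ee_rot: [-0.0, 1.0, -0.031, 0.0]
contact_force: [-0.8, -0.3, 0.3]
opening: 60.1
grip_force: 0.0
[-0.2 -1.9 94.9] -0.0007920794170459544 [486.1 350.1 171.9] [ 0.55  0.32  1.75 -0.    1.07  2.18]
```

View pics/g.png

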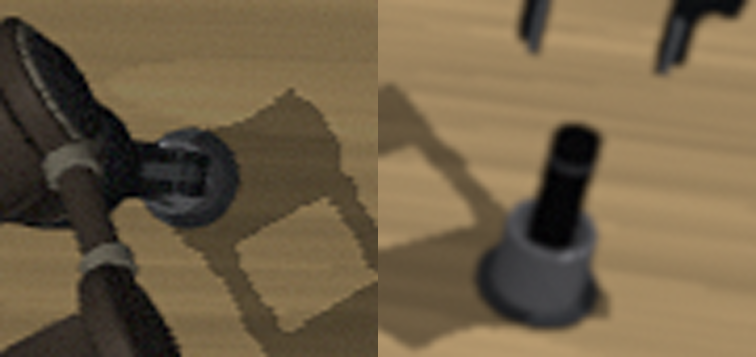

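The fingers straddle the rod: tips at crop (530,50) and (662,70), rod top at (577,135). I'll descend and grip.

To row units: 50 mm is 5, -2 mm is -0.2.

```bash
python3 inch.py '[[[60, 0, -0.2, 5, 0], [60, 0, -0.2, 9.4, 0], [60, 0, -0.2, 9.4, 0], [20, 0, -0.2, 9.4, 0], [20, 0, -0.2, 9.4, 0], [20, 0, -0.2, 9.4, 0], [20, 0, -0.2, 9.4, 0], [20, 0, -0.2, 9.4, 0]]]' 30; python3 inch.py '[[[20, 0, 0, -1, 0], [20, 0, 0, -2, 0], [20, 0, 0, -2, 0]]]' 30
```

```text
t: 3.58
tool_pos: [488.3, 353.5, 80.5]
ee_rot: [-0.001, 1.0, -0.031, 0.002]
contact_force: [-0.0, -1.0, 7.1]
opening: 27.6
grip_force: 30.0
t: 3.95
tool_pos: [486.7, 352.9, 98.6]
ee_rot: [-0.001, 1.0, -0.031, 0.001]
contact_force: [0.2, 0.4, -1.3]
opening: 26.8
grip_force: 29.6
```

```bash
python3 inch.py '[[[20, -0.8, 0, 0, 0], [20, -1.5, 0, 0, 0], [20, -2.2, 0, 0, 0], [20, -2.9, 0, 0, 0], [20, -3.6, 0, 0, 0], [20, -3.6, 0, 0, 0], [20, -3.6, 0, 0, 0]]]' 30;python3 inch.py '[[[20, 0, 0, -3, 0], [20, 0, 0, -8, 0], [20, 0, 0, -12, 0], [20, 0, 0, -12, 0], [20, 0, 0, -12, 0]]]' 60
python3 - <<'E'
from h import *
a=[cv2.resize(r.grab_frame("top")[205:310,110:220],None,fx=3.6,fy=3.6,interpolation=2),cv2.resize(r.grab_frame("scene")[110:215,390:500],None,fx=3.6,fy=3.6,interpolation=2)]
cv2.imwrite("pics/g2.png",cv2.convertScaleAbs(np.hstack(a),alpha=1.5,beta=20)[:, :792])
E
```

```text
t: 4.82
tool_pos: [450.1, 354.9, 97.6]
ee_rot: [-0.0, 1.0, -0.031, 0.0]
contact_force: [4.0, 0.5, 2.0]
opening: 27.4
grip_force: 30.4
t: 5.45
tool_pos: [448.0, 353.7, 215.3]
ee_rot: [0.001, 1.0, -0.031, -0.002]
contact_force: [-0.6, 0.4, -0.3]
opening: 26.6
grip_force: 59.4
```

View pics/g2.png

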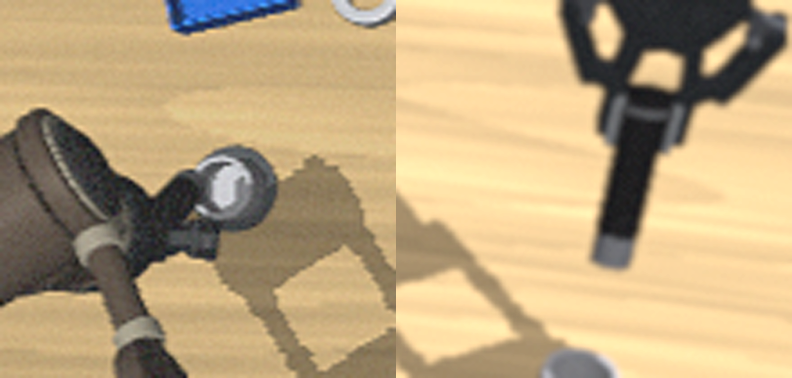

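Run:
```python
from h import *
print(tri(dict(scene=(450,181.8),top=(164.2,254.5))))
u=np.load("u.npy");ex=np.array([np.cos(u[3]),np.sin(u[3]),0])
for th in(17,25,32):
    a=np.radians(th);N=np.array([448,353.7,234.3])+92*(np.sin(a)*ex-[0,0,np.cos(a)]);print(th,N.round(),proj("scene",N).round(1),proj("top",N).round(1))
```

```text
(array([489.1712106 , 349.6185373 , 152.62584175]), np.float64(1.5411975502645134))
17 [475. 352. 146.] [[449.1 180.1]] [[162.  259.8]]
25 [487. 351. 151.] [[449.3 181.9]] [[162.1 255.3]]
32 [497. 351. 156.] [[449.6 182.9]] [[162.1 251.6]]
```

To row units: 235 mm is 23.5, 100 mm is 10.

```bash
python3 inch.py '[[[20, -0.1, 5, 0, 0], [20, -0.1, 10, 0, 0], [20, -0.1, 15, 0, 0], [20, -0.1, 20, 0, 0], [20, -0.1, 22.5, 0.7, 0], [20, -0.1, 23.5, 1.4, 0], [20, -0.1, 23.5, 1.4, 0], [20, -0.1, 23.5, 1.4, 0], [20, -0.1, 23.5, 1.4, 0]]]' 60
python3 - <<'E'
from h import *
a=[cv2.resize(r.grab_frame("top")[205:310,200:310],None,fx=3.6,fy=3.6,interpolation=2),cv2.resize(r.grab_frame("scene")[110:215,290:400],None,fx=3.6,fy=3.6,interpolation=2)]
cv2.imwrite("pics/g3.png",cv2.convertScaleAbs(np.hstack(a),alpha=1.5,beta=20)[:, :792])
E
```

```text
t: 6.68
tool_pos: [434.9, 121.0, 203.5]
ee_rot: [-0.0, 1.0, -0.03, 0.0]
contact_force: [0.0, 0.5, -2.2]
opening: 26.8
grip_force: 59.7
```

View pics/g3.png

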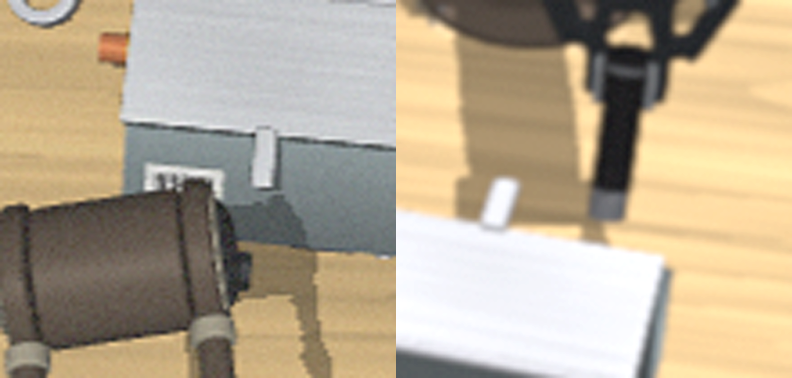

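```bash
python3 -c "
from h import *;print(proj('scene',[474.4,118.3,139.5]))"; python3 inch.py '[[[20, -0.2, 0.2, 0.2, 0], [20, -0.2, 0.2, 0.2, 0], [20, -0.2, 0.2, 0.2, 0], [20, -0.2, 0.2, 0.2, 0], [20, -0.2, 0.2, 0.2, 0], [20, -0.2, 0.2, 0.2, 0], [20, -0.2, 0.2, 0.2, 0], [20, -0.2, 0.2, 0.2, 0], [20, -0.2, 0.2, 0.2, 0], [20, -0.2, 0.2, 0.2, 0]]]'; python3 inch.py '[[[20, 0, 0, 0, 0], [20, 0, 0, 0, 0], [20, 0, 0, 0, 0], [20, 0, 0, 0, 0]]]'
```

```text
[[347.61985647 169.07804739]]
t: 8.02
tool_pos: [432.6, 118.1, 201.3]
ee_rot: [-0.0, 1.0, -0.031, -0.0]
contact_force: [-0.1, -0.6, -1.9]
opening: 26.6
grip_force: 59.7
t: 8.52
tool_pos: [432.5, 118.2, 201.3]
ee_rot: [0.0, 1.0, -0.031, -0.0]
contact_force: [-0.2, -0.3, -1.5]
opening: 26.5
grip_force: 59.7
```

To row units: 2 mm is 0.2, -237 mm is -23.7.

```bash
python3 inch.py '[[[20, 0, 0, -1.5, 0], [20, 0.1, -5, -1.5, 0], [20, 0.2, -10, -1.5, 0], [20, 0.3, -15, -1.5, 0], [20, 0.3, -20, -1.5, 0], [20, 0.3, -23.7, -1.5, 0], [20, 0.3, -23.7, -1.5, 0], [20, 0.3, -23.7, -1.5, 0], [20, 0.3, -23.7, -1.5, 0]]]'
python3 - <<'E'
from h import *
a=[cv2.resize(r.grab_frame("top")[215:295,130:220],None,fx=4.4,fy=4.4,interpolation=2),cv2.resize(r.grab_frame("scene")[150:230,400:490],None,fx=4.4,fy=4.4,interpolation=2)]
cv2.imwrite("pics/g4.png",cv2.convertScaleAbs(np.hstack(a),alpha=1.5,beta=20)[:, :792])
o=r.get_obs()["tool_pos"]; print(o, proj('scene',o+[39.5,-2.7,-64]),proj('scene',[486.5,352,50]),proj('top',o+[39.5,-2.7,-64]),proj('top',[486.5,352,50]))
E
```

```text
t: 9.65
tool_pos: [450.1, 353.4, 216.5]
ee_rot: [0.0, 1.0, -0.031, -0.0]
contact_force: [-1.3, 0.6, -2.0]
opening: 26.8
grip_force: 59.9
[450.19207525 353.48658016 216.48304974] [[449.24170684 182.14902791]] [[440.7273612 213.3104366]] [[162.25023642 254.24972777]] [[170.81184107 256.60708619]]
```

View pics/g4.png

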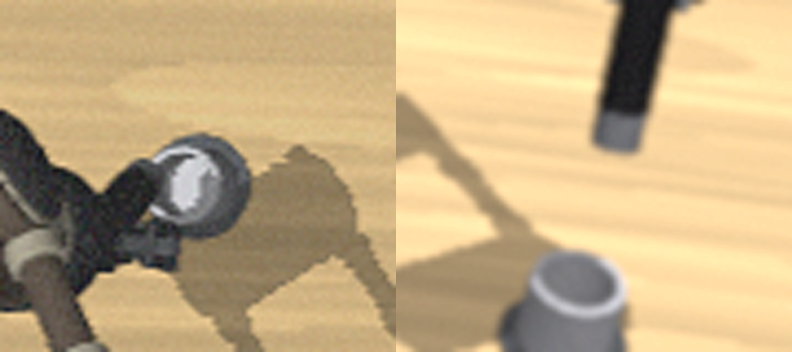

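The nose is at (450,182.5) and the cup rim centre at (441.4,214.3), which agrees with the predictions, so I can lower it.

To row units: 122 mm is 12.2, -1 mm is -0.1.

```bash
python3 inch.py '[[[20, 0, -0.1, 5, 0], [20, 0, -0.1, 9.5, 0], [20, 0, -0.1, 11, 0], [20, 0, -0.1, 12.2, 0], [20, 0, -0.1, 12.2, 0], [20, 0, -0.1, 12.2, 0]]]'; python3 inch.py '[[[20, 0.8, 0, 0, 0], [20, 1.6, 0, 0, 0], [20, 2.4, 0, 0, 0], [20, 3.2, 0, 0, 0], [20, 4, 0, 0, 0], [20, 4.2, 0, 0, 0], [20, 4.2, 0, 0, 0]]]' 30
```

```text
t: 10.5
tool_pos: [451.3, 356.0, 95.5]
ee_rot: [-0.001, 1.0, -0.031, 0.001]
contact_force: [2.0, -0.3, -1.0]
opening: 26.4
grip_force: 60.4
t: 11.38
tool_pos: [488.1, 351.8, 93.1]
ee_rot: [0.002, 1.0, -0.031, -0.005]
contact_force: [-7.1, 0.7, 0.8]
opening: 26.3
grip_force: 58.9
```

```bash
python3 inch.py '[[[20, -0.3, 0, 0.5, 0], [20, -0.5, 0, 1, 0], [20, -0.5, 0, 1.4, 0], [20, -0.5, 0, 1.4, 0], [32, -0.5, 0, 1.4, 0], [50, -0.5, 0, 1.4, 0], [60, -0.5, 0, 1.4, 0], [60, -0.5, 0, 1.4, 0]]]' 20; python3 inch.py '[[[60, 0, 0, -3, 0], [60, 0, 0, -9, 0], [60, 0, 0, -13, 0], [60, 0, 0, -13, 0]]]'
python3 - <<'E'
from h import *
a=[cv2.resize(r.grab_frame("top")[215:295,130:220],None,fx=4.4,fy=4.4,interpolation=2),cv2.resize(r.grab_frame("scene")[170:250,400:490],None,fx=4.4,fy=4.4,interpolation=2)]
cv2.imwrite("pics/g5.png",cv2.convertScaleAbs(np.hstack(a),alpha=1.5,beta=20)[:, :792])
E
```

```text
t: 12.38
tool_pos: [487.4, 353.3, 80.4]
ee_rot: [-0.0, 1.0, -0.031, 0.0]
contact_force: [-0.1, 0.1, 0.5]
opening: 60.1
grip_force: 0.0
t: 12.88
tool_pos: [490.1, 355.1, 215.5]
ee_rot: [-0.003, 1.0, -0.031, 0.004]
contact_force: [0.3, 0.5, -0.3]
opening: 60.2
grip_force: 0.0
```

View pics/g5.png

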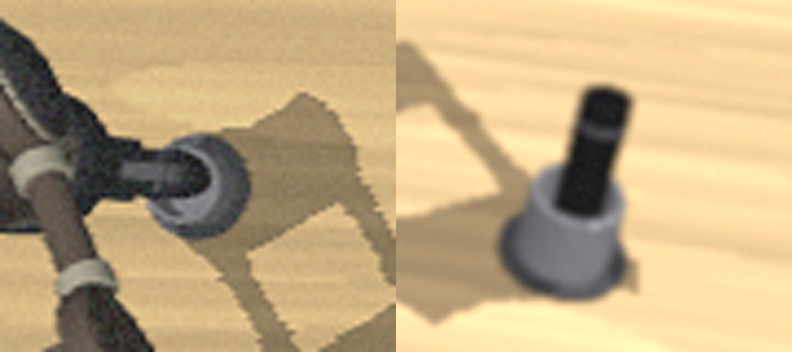

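That shows the scanner upright in its cup, rod top at crop (607,105), and it is released. Next is the flap tongue.

Run:
```python
from h import *;u=np.load('u.npy')
print(proj('top',W(u,[[55-150*np.cos(.09),y,154+150*np.sin(.09)] for y in(-8,8)])))
P=W(u,[55-136*np.cos(.09),0,0]);P[2]=200;print(P,*tool(P,u[3]))
```

```text
[[275.40398582 257.41446805]
 [269.42636447 256.87951733]]
[503.77731557  52.71570056 200.        ] [ 35.1 298.9  10.3] -0.00029180119509408797 [487.  353.2 210.4] [ 0.56  0.28  1.71 -0.    1.15  2.19]
```

To row units: 301 mm is 30.1, 50 mm is 5.

```bash
python3 inch.py '[[[45, 0.6, 5, 0, 0], [45, 1.2, 10, 0, 0], [45, 1.8, 15, 0, 0], [45, 2.4, 20, 0, 0], [45, 3, 25, 0, 0], [45, 3.5, 30.1, 0, 0], [45, 3.5, 30.1, 0, 0], [45, 3.5, 30.1, 0, 0]]]' 40;  python3 - <<'E'
from h import *
im=r.grab_frame("scene");cv2.imwrite("pics/s6.png",im)
u=np.load('u.npy')
P=W(u,[55-136*np.cos(.09),0,0]);P[1]-=2;P[2]=152;print(P,*tool(P,u[3]))
# tongue tip in scene: bright pixels above the flap
g=im[140:175,305:335].min(2);print(*[''.join('#' if v>140 else '+' if v>110 else '.' for v in row) for row in g],sep='\n')
E
```

```text
t: 13.98
tool_pos: [502.4, 50.9, 208.6]
ee_rot: [-0.0, 1.0, -0.031, -0.002]
contact_force: [0.5, -0.2, -0.8]
opening: 45.2
grip_force: 0.0
[503.77731557  50.71570056 152.        ] [ 1.3  0.6 56.9] -2.209241303674503e-06 [502.6  51.4 209. ] [0.02 0.1  1.93 0.   1.11 1.65]
..............................
..............................
..............................
..............................
..............................
..............................
..............................
..............................
..............................
..............................
..............................
..............................
..............................
..............................
..............................
..............................
..............................
..............................
..............................
..............................
..............................
..............................
..............................
..............................
..............................
..............................
..............................
..............................
..............................
..............................
..............................
..............................
..............................
..............................
........................++....
```

Descend and pinch the tongue.

```bash
python3 inch.py '[[[45, 0.1, 0, 3, 0], [45, 0.1, 0, 5, 0], [45, 0.1, 0, 5.7, 0], [45, 0.1, 0, 5.7, 0], [5, 0.1, 0, 5.7, 0], [5, 0.1, 0, 5.7, 0], [5, 0.1, 0, 5.7, 0], [5, 0.1, 0, 5.7, 0]]]' 40
```

```text
t: 15.02
tool_pos: [505.6, 53.2, 154.4]
ee_rot: [-0.003, 0.999, -0.032, 0.001]
contact_force: [1.6, 7.2, 0.1]
opening: 14.8
grip_force: 41.5
```

To row units: -75 mm is -7.5, -65 mm is -6.5.

```bash
python3 inch.py '[[[5, 0.2, 0, -1.4, 0], [5, 0.5, 0, -2.8, 0], [5, 1, 0, -4.1, 0], [5, 1.6, 0, -5.3, 0], [5, 2.3, 0, -6.5, 0], [5, 3.1, 0, -7.5, 0], [5, 3.1, 0, -7.5, 0]]]' 40
```

```text
t: 15.9
tool_pos: [537.1, 51.1, 228.6]
ee_rot: [-0.003, 1.0, -0.031, 0.002]
contact_force: [4.7, 6.5, -4.7]
opening: 14.9
grip_force: 40.0
```

To row units: 94 mm is 9.4, 68 mm is 6.8.

```bash
python3 inch.py '[[[5, 1, 0, -1, 0], [5, 2, 0, -1.9, 0], [5, 3.1, 0, -2.7, 0], [5, 4.2, 0, -3.4, 0], [5, 5.5, 0, -3.9, 0], [5, 6.8, 0, -4.3, 0], [5, 8.1, 0, -4.6, 0], [5, 9.4, 0, -4.8, 0], [5, 10.8, 0, -4.8, 0], [5, 10.8, 0, -4.8, 0]]]' 40; python3 inch.py '[[[5, 1.4, 0, 0.1, 0], [5, 2.7, 0, 0.3, 0], [5, 2.7, 0, 0.3, 0]]]' 40
```

```text
t: 17.15
tool_pos: [642.8, 44.0, 275.7]
ee_rot: [-0.002, 1.0, -0.031, -0.001]
contact_force: [0.6, 5.9, -2.5]
opening: 14.3
grip_force: 39.1
t: 17.52
tool_pos: [670.4, 42.2, 273.2]
ee_rot: [-0.002, 1.0, -0.031, 0.0]
contact_force: [0.7, 4.8, -2.2]
opening: 13.8
grip_force: 38.9
```

```bash
python3 inch.py '[[[45, 0, 0, 0, 0], [45, 0, 0, 0, 0], [45, 0, 0, -4, 0], [45, 0, 0, -6, 0], [45, -4, 4, -6, 0], [45, -8, 8, -6, 0], [45, -12, 12, -6, 0], [45, -16, 16, -6, 0], [45, -20, 20, -6, 0], [45, -20, 20, -6, 0]]]' 40; python3 inch.py '[[[45, 0, 5, 0, 0], [45, 0, 8, 0, 0], [45, 0, 8, 0, 0]]]' 40;python3 - <<'E'
from h import *
u=np.load('u.npy');im=r.grab_frame("top");cv2.imwrite("pics/t7.png",im)
for y in(-35,35): print(y,proj('top',W(u,[[-20,y,137],[20,y,137],[0,y,137],[-42,y,115],[42,y,115]])).round(1).tolist())
print('rim',proj('top',W(u,[[-51,106,150],[51,106,150],[51,-106,150],[-51,-106,150]])).round(1).tolist())
g=cv2.cvtColor(im,6)[198:250,234:322]
for i,row in enumerate(g): print(198+i,''.join(" .:-=+*#%@"[min(9,v//22)] for v in row))
E
```

```text
t: 18.77
tool_pos: [456.2, -149.2, 334.0]
ee_rot: [0.001, 0.999, -0.033, 0.0]
contact_force: [1.2, -0.0, -0.0]
opening: 45.0
grip_force: 0.0
t: 19.15
tool_pos: [454.3, -228.1, 333.6]
ee_rot: [0.0, 0.999, -0.032, 0.001]
contact_force: [0.3, 0.5, -0.2]
opening: 45.2
grip_force: 0.0
-35 [[287.9, 231.6], [289.1, 217.1], [288.5, 224.3], [287.1, 240.1], [289.8, 210.3]]
35 [[262.5, 229.3], [263.9, 214.9], [263.2, 222.1], [262.1, 237.8], [264.9, 208.1]]
rim [[235.2, 237.9], [238.9, 200.9], [316.0, 207.7], [313.0, 244.8]]
198 ===-:::::::::::::::::::::::::::::::::::::::::::::::::::::::::::::::::::::::::::::::::::=
199 =====---==----::::::::::::::::::::::::::::::::::::::::::::::::::::::::::::::::::::::::-=
200 =====-----:---=======----:::::::::::::::::::::::::::::::::::::::::::::::::::::::::::::==
201 =====:....:.::--:-------========----::::::::::::::::::::::::::::::::::::::::::::::::::==
202 =====:..............::::-------::--========---:::::::::::::::::::::::::::::::::::::::-==
203 ====-:.........................::::--:--------========---::::::::::::::::::::::::::::===
204 =++=-:.............
[... 3554 characters left out ...]
============-:-=-+=:-==-=-=-=-========-.:--======
243 =----==-----------===-=====-==-====---::::::::---======-==--===========-=====:.---======
244 =--------=-------------=-=--=====-==-=====-==---::::::::----============-====:.---======
245 ==------------------=--------=-==-=---=----==-=-==-=====---::::::::----======--==-======
246 =-----------------------=----------------------=----==--====-==-==---::::::::----=======
247 =------------------------------------------------=--------==-==-==-==-======----:=======
248 =----------------------------------------------------------=-=----=-=-=-=-=-===--=====+=
249 =-----------------------------------------------------------=-------=-=-=-----=--=====+=
```

Run:
```python
from h import *
u=np.load('u.npy');g=cv2.cvtColor(cv2.imread("pics/t7.png"),6)
for i in range(211,232): print(i,g[i,259:270],g[i,284:295])
for y in(35,-35):
    P=W(u,[0,y,0]);P[2]=200;print(y,P.round(1),*tool(P,u[3]))
```

```text
211 [ 84  87  66  37 117 136 135 110  75  87  68] [ 86  92 130  99 112 130 131 123 111 133  96]
212 [ 89  85  73  46 118 136 137 110  65  42  47] [ 83  92 129  89 108 132 129 117  98 115  82]
213 [ 85  89  87  70 121 137 140 106  67  48  43] [ 85  87  77  50 111 129 130 106  92 113  82]
214 [ 87  82  88  78  89 127 139 103  59  53  65] [ 85  73  52  60 116 129 131  97  53  48  48]
215 [ 85  90  69 116 139 131 130 108  70  49  79] [ 85  74  52  57 112 131 132  99  51  45  53]
216 [ 86  86  72 116 134 133 134  88  56  50  76] [ 85  82  76  90 121 131 131  98  57  48  47]
217 [ 90  87  81 121 135 137 132  88  51  49  79] [ 86  84  84  98 123 129 130  87  47  77  87]
218 [ 87  84  76 119 137 136 110  71  54  52  81] [ 86  87  87 100 122 129 133  89  49  77  89]
219 [ 86  84  80 122 136 135 105  68  53  55  50] [ 87  86  87 108 126 130 133  92  52  76  87]
220 [ 86  85  91 123 138 137 102  65  60  53  52] [ 87  85  83 109 126 131 119  79  48  78  88]
221 [ 87  84 100 128 137 137  95  56  54  52  50] [ 87  86  86 108 116 115 113  78  46  73  91]
222 [ 87  82 114 133 136 137  96  51  58  52
[... 452 characters left out ...]
1  89  50  53  54  53] [ 88  88 103 125 114 125 100  60  50  48  77]
228 [ 90  80 124 140 139 115  74  51  55  51  82] [ 90  87 101 123 130 134  90  51  50  78  87]
229 [88 89 63 40 43 46 61 53 52 50 78] [ 90  84 109 127 129 132  89  47  81  89  88]
230 [ 88  85 125 140 142 128  88  53  55  51  77] [ 88  86 110 127 129 118  78  46  76  87  88]
231 [ 88  84 123 137 139 112  71  56  56  53  81] [ 87  83 111 127 130 119  80  46  80  91  84]
35 [586.2  82.8 200. ] [ 112.4 -317.1  133.7] -0.001421117599035071 [ 454.2 -226.8  333.4] [-0.55 -0.    1.78  0.    1.36  1.08]
-35 [581.9  12.9 200. ] [ 112.5 -247.1  133.6] -0.001421117599035071 [ 454.2 -226.8  333.4] [-0.55 -0.    1.78  0.    1.36  1.08]
```

The bar's end break at row 229 and its 14-row length (215–228, columns 261–265) put the filter in the +y slot. The right-hand plate has the round knob (rows 222–225). I'll move above the filter.

The manual's scale: shifts go in cm and turns go in units of 0.2 rad. Converting my numbers, -265 mm is -26.5, -317 mm is -31.7.

```bash
python3 inch.py '[[[45, 2, -5.3, 0, 0], [45, 4, -10.6, 0, 0], [45, 6, -15.9, 0, 0], [45, 8, -21.2, 0, 0], [45, 10, -26.5, 0, 0], [45, 11.2, -31.7, 0, 0], [45, 11.2, -31.7, 4, 0], [45, 11.2, -31.7, 9, 0], [45, 11.2, -31.7, 10, 0], [45, 11.2, -31.7, 10, 0]]]' 60; python3 -c "
from h import *;u=np.load('u.npy');P=W(u,[0,35,0]);P[2]=107;print(*tool(P,u[3]))"
```

```text
t: 20.45
tool_pos: [584.5, 83.7, 233.4]
ee_rot: [-0.0, 1.0, -0.03, -0.0]
contact_force: [0.6, 0.3, 0.0]
opening: 44.9
grip_force: 0.0
[  1.8   0.8 126.4] 0.0006153238841304365 [584.5  83.7 233.4] [0.07 0.24 1.72 0.   1.19 1.7 ]
```

To row units: 125 mm is 12.5, 115 mm is 11.5.

```bash
python3 inch.py '[[[45, 0.2, 0.1, 5, 0], [45, 0.2, 0.1, 9, 0], [45, 0.2, 0.1, 11.5, 0], [45, 0.2, 0.1, 12.5, 0], [45, 0.2, 0.1, 12.5, 0], [45, 0.2, 0.1, 12.5, 0]]]' 60; python3 inch.py '[[[5, 0, 0, 0, 0], [5, 0, 0, 0, 0], [5, 0, 0, 0, 0], [5, 0, 0, 0, 0], [5, 0, 0, 0, 0]]]' 60;python3 inch.py '[[[5, 0, 0, -1, 0], [5, 0, 0, -2, 0], [5, 0, 0, -3, 0], [5, 0, 0, -3, 0]]]'
```

```text
t: 21.2
tool_pos: [588.5, 81.8, 110.5]
ee_rot: [-0.0, 1.0, -0.031, 0.002]
contact_force: [0.3, 0.6, -0.4]
opening: 45.2
grip_force: 0.0
t: 21.82
tool_pos: [587.6, 81.9, 109.4]
ee_rot: [-0.0, 1.0, -0.031, 0.001]
contact_force: [0.2, 0.4, 5.8]
opening: 11.2
grip_force: 59.5
t: 22.32
tool_pos: [587.6, 81.7, 139.6]
ee_rot: [-0.0, 1.0, -0.031, 0.001]
contact_force: [0.2, -0.9, -0.8]
opening: 10.9
grip_force: 58.5
```

```bash
python3 inch.py '[[[5, 0, 0, -2.5, 0], [5, 0, 0, -5, 0], [5, 0, 0, -7.5, 0], [5, 0, 0, -10, 0], [5, 0, 0, -13, 0], [5, 0, 0, -14, 0], [5, 0, 0, -14, 0], [5, 0, 0, -14, 0]]]'
python3 - <<'E'
from h import *
u=np.load('u.npy');p=np.array([459.5,-389.2,0,-.068])
P=W(p,[0,80,0]);P[2]=225;print(P.round(1),*tool(P,p[3]))
E
```

```text
t: 23.32
tool_pos: [585.6, 81.6, 276.4]
ee_rot: [0.0, 1.0, -0.031, -0.002]
contact_force: [0.0, 1.0, -1.9]
opening: 10.9
grip_force: 58.5
[ 464.9 -309.4  225. ] [-96.3 397.6  51.9] 0.006778006787526714 [585.6  81.6 276.4] [0.06 0.21 1.67 0.   1.27 1.7 ]
```

To row units: -96 mm is -9.6, 45 mm is 4.5.

```bash
python3 inch.py '[[[5, -1, 4.5, 0, 0], [5, -2.2, 9, 0, 0], [5, -3.4, 14, 0, 0], [5, -4.6, 19, 0, 0], [5, -5.8, 24, 0, 0], [5, -7, 29, 0, 0], [5, -8.2, 34, 0, 0], [5, -9.2, 38, 0, 0], [5, -9.6, 39.7, 0, 0], [5, -9.6, 39.7, 0, 0]]]'
python3 - <<'E'
from h import *
im=r.grab_frame("scene");cv2.imwrite("pics/s8.png",im)
o=r.get_obs()["tool_pos"];u=np.load('u.npy')
c=o-[0,0,69.5];w=[c[0],c[1],c[2],u[3]]
print(o.round(1),"filter bottom corners pred",proj('scene',W(w,[[-42,0,0],[42,0,0]])).round(1).tolist(),"top",proj('scene',W(w,[[-42,0,75],[42,0,75]])).round(1).tolist())
q=proj('scene',W(w,[[0,0,37]]))[0].astype(int);g=cv2.cvtColor(im,6)[q[1]-40:q[1]+45,q[0]-40:q[0]+40]
print(q)
for i,row in enumerate(g): print(q[1]-40+i,''.join(" .:-=+*#%@"[min(9,v//22)] for v in row))
E
```

```text
t: 24.58
tool_pos: [465.9, -308.9, 277.1]
ee_rot: [-0.001, 1.0, -0.032, -0.001]
contact_force: [-0.1, 0.5, -1.3]
opening: 10.9
grip_force: 58.8
[ 466.3 -307.9  277.3] filter bottom corners pred [[182.2, 113.2], [167.6, 132.4]] top [[177.5, 86.5], [162.0, 105.3]]
[172 109]
69 .. .....                                   :=*#*=:.     .:--=+******************
70 ... . ...                                  :=*#*=:.    .:----=+++++++***********
71 ..........                                 :=+*+-:     .--=-------====++++++****
72 ...... ....                                .-===:.    .:-=--:......:::-----=+***
73  . .........                               .-==-.     .----:.    . .......:=****
74 ....  ......                               .-=-:.    .:---:...  .  ..    .-+****
75 ............                               .---.     .:::...  .....  .  .:=*****
76 .. ........ .                              .:::.      ..... . ..........:=+*****
77 .......  .....                              ...       ...    . . ..... .-+******
78 ........ .....                                         . .  . ......
[... 5666 characters left out ...]
++++++**++*+*+***+++
146 =---===-------------------------------=+*****************++++++++++++++++*******
147 ---===--------------------------------=+*******************++++++++++++++++++++*
148 --===----------------------------------=+************************+++++++++++++++
149 -====----------------------------------=+*****************************++++++++++
150 -===-----------------------------------=+*********************************++++==
151 ---------------------------------------=+********************************+++==--
152 ---------------------------------------=+******************************++===----
153 ----------------------------------------=+***************************+++==------
```

The filter's lower far corner appears at about (182,113), as predicted, so it hangs upright in the grip. I'll lower it in front of the panel.

To row units: 150 mm is 15, 80 mm is 8, 0.007 rad is 0.035.

```bash
python3 inch.py '[[[5, 0, 0, 4, 0.035], [5, 0, 0, 8, 0.035], [5, 0, 0, 12, 0.035], [5, 0, 0, 14, 0.035], [5, 0, 0, 15, 0.035], [5, 0, 0, 15, 0.035], [5, 0, 0, 15, 0.035], [5, 0, 0, 15, 0.035], [5, 0, 0, 15, 0.035], [5, 0, 0, 15, 0.035]]]'
python3 - <<'E'
from h import *
o=r.get_obs();u=np.load('u.npy');T=o["tool_pos"];p=np.array([459.5,-389.2,0,-.068])
c,s=np.cos(p[3]),np.sin(p[3]);d=T-p[:3];print("in panel",[c*d[0]+s*d[1],-s*d[0]+c*d[1],T[2]-32],o["contact_force"].round(1))
im=r.grab_frame("top");sc=r.grab_frame("scene");g=cv2.cvtColor(im,6)
# flap upright / scanner check: rod dark at top of cup; flap tip
a=1.8
for n,f in(("top",im),("scene",sc)):
    for k,P in dict(flapedge=W(u,[55-105*np.cos(a),-60,150+105*np.sin(a)]),rod=[486,353,119]).items():
        q=proj(n,P)[0].round().astype(int);print(n,k,q,f[q[1],q[0]])
print("panel face near edge row scan (top, row 275)",g[275,405:460])
E
```

```text
t: 25.88
tool_pos: [466.6, -308.9, 128.7]
ee_rot: [0.0, 0.999, -0.034, 0.0]
contact_force: [0.6, -0.6, -1.6]
opening: 11.0
grip_force: 58.7
in panel [np.float64(1.6324241733154325), np.float64(80.57644939295879), np.float64(96.65184540838666)] [ 0.6 -0.6 -1.6]
top flapedge [302 190] [ 75 108 129]
top rod [164 256] [34 35 35]
scene flapedge [273 176] [76 74 74]
scene rod [447 192] [16 15 15]
panel face near edge row scan (top, row 275) [10 11 21 12 22 26 35 42 44 47 47 45 47 42 33 23 16 22 24 20 32 28 35 36
 36 39 39 44 40 45 46 46 48 49 49 45 53 50 50 49 51 48 55 56 54 57 57 59
 62 58 60 57 53 55 54]
```

Run:
```python
from h import *
u=np.load('u.npy');im=r.grab_frame("scene");t=r.grab_frame("top")
for a in(1.4,1.6,1.7,1.8,1.9):
    P=W(u,[[55-s*np.cos(a),y,150+s*np.sin(a)] for s,y in((110,-60),(110,60),(150,0))]);print(a,proj("scene",P).round(1).tolist(),proj("top",P).round(1).tolist())
for c in(270,340): print(c,[(v,int(im[v,c,2])-int(im[v,c,0]),int(im[v,c].mean())) for v in range(130,200,3)])
for c in(250,300): print("top",c,[(v,int(t[v,c,2])-int(t[v,c,0]),int(t[v,c].mean())) for v in range(176,212,2)])
```

```text
1.4 [[279.2, 160.5], [336.4, 170.3], [308.7, 148.0]] [[300.2, 206.1], [252.5, 201.8], [275.8, 204.4]]
1.6 [[276.2, 166.5], [334.2, 176.6], [305.1, 156.1]] [[300.9, 197.3], [253.3, 193.1], [276.9, 192.1]]
1.7 [[274.6, 170.2], [333.0, 180.4], [303.2, 161.3]] [[301.3, 193.1], [253.7, 188.9], [277.4, 186.2]]
1.8 [[273.1, 174.3], [331.8, 184.7], [301.2, 167.1]] [[301.6, 189.0], [254.2, 184.8], [278.0, 180.4]]
1.9 [[271.6, 178.8], [330.6, 189.3], [299.3, 173.4]] [[301.9, 185.1], [254.6, 180.9], [278.6, 175.0]]
270 [(130, 40, 81), (133, 40, 82), (136, 39, 79), (139, 38, 80), (142, 39, 82), (145, 45, 92), (148, 62, 127), (151, 62, 129), (154, 65, 133), (157, 62, 127), (160, 63, 129), (163, 63, 131), (166, 63, 141), (169, -4, 107), (172, -3, 74), (175, -2, 74), (178, -3, 75), (181, -2, 75), (184, -3, 75), (187, -3, 76), (190, -2, 74), (193, -3, 78), (196, -3, 76), (199, -3, 77)]
340 [(130, 39, 80), (133, 38, 77), (136, 40, 81), (139, 47, 96), (142, 69, 141), (145, 63, 131), (148, 66, 138), (151, 68, 142), (154, 67, 140), (157, 63, 128), (160, 62, 128), (163, 65, 135), (166, 66, 136), (169, 62, 128), (172, 61, 126), (175, 68, 139), (178, 67, 137), (181, -2, 134), (184, -2, 75), (187, -3, 76), (190, -3, 76), (193, -3, 76), (196, -3, 75), (199, -3, 75)]
top 250 [(176, 53, 102), (178, 49, 99), (180, 50, 97), (182, 50, 97), (184, 51, 98), (186, 53, 97), (188, 9, 105), (190, -4, 55), (192, -1, 56), (194, -2, 55), (196, -1, 58), (198, -3, 54), (200, -4, 104), (202, -5, 29), (204, -3, 31), (206, -6, 30), (208, -8, 89), (210, -8, 88)]
top 300 [(176, 52, 102), (178, 51, 101), (180, 51, 97), (182, 50, 98), (184, 52, 99), (186, 52, 102), (188, 52, 98), (190, 55, 102), (192, 54, 96), (194, -2, 84), (196, 0, 56), (198, 0, 55), (200, -1, 58), (202, -3, 58), (204, -5, 72), (206, -8, 73), (208, -4, 32), (210, -6, 33)]
```

The flap edge is at about 1.7 rad, past 1.4. The scanner is in its cup, and the filter is still, centred and about 80 mm off the panel. I'm handing in.

```bash
python3 -c "
from station import r;print(r.sign_off())"
```

```text
the job is handed in; nothing more can be done
None
```

I handed the job in with every step carried out, though sign-off returned no verdict: label scan held, scanner back in its cup, flap open at about 1.7 rad, and the filter held about 80 mm off the panel, centred to about 2 mm by my measurements. I did not re-measure the collar, fitting and tray at the end.

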